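Let a bicycle kickstand down and hold the frame plumb

ROBOT

A 6-joint arm with a two-finger parallel gripper is mounted at the origin on a cart in front of the work surface, level with it; the furniture and walls round the work are solid. World frame = base frame: x ahead of the robot, y to its left, z up, the work surface at z = 0. Lengths are in m, angles in degrees, forces in N, time in s.
With the tool pointing down it reaches from about 0.275 to 0.75 m from the base axis. Payload 10.2 kg.
Tool frame: the origin (TCP) lies midway between the tips of the shut fingers; the grasp point (between the pads) lies 19 mm behind it; z points along the fingers, y is the direction in which the jaws open and shut (so a half turn about z gives the same grasp; the last joint's range is limited). The gripper opens to 85 mm and grips with 20 to 120 N. Pads are 22 mm wide; open, the fingers measure 114 mm over their backs; the gripper's body (76 mm by 85 mm) begins 54 mm behind the grasp point. The pads swing forward as they close: fully open they stand 13 mm farther back than shut.
Start: joints at [-83.732, 17.928, 85.812, -0, 76.261, -12.8], TCP at [0.171, -0.496, 0.231] pointing down, gripper open.
Joint ranges: [-168.41, 168.41], [-55.51, 124.54], [10.69, 146.95], [-70.63, 250.63], [1, 178], [-165.06, 165.06]. Speed limits (degrees/s): [136.94, 136.94, 172.46, 180, 180, 180].

INTERFACE

Orientations are given as a 3x3 rotation matrix whose columns are the frame's x, y, z axes.
In Python, from cell import arm, camera gives the robot as it stands.
- The arm moves only by the shell command python3 -m pendant 'ROWS' [FORCE]. ROWS is JSON, a list of rows, each an object of numbers: "tx", "ty", "tz": the shift along the tool's x, y, z in mm; "twist": the turn about the tool's z in degrees; "gripper": the opening in per cent of the stroke, from 0 (shut) to 100 (fully open). In form: [{"tx": .., "ty": .., "tz": .., "twist": .., "gripper": ..}, ...]. A call has 1 to 8 rows; each row is the pose to reach, as a shift and turn from the pose measured when the call began, along the tool's axes at that moment; what a row does not reach only later rows make up. A row lasts 1/10 s, in which the tool goes at most 50 mm and 8.59 degrees, less where a joint would pass 70% of its speed; a pose out of reach is approached as far as the arm can. A call with a gripper value outside its range is refused whole. The fingers move at their own pace and stop on an object; FORCE is the grip in N (left out, the last holds). Time passes only in rows, so rows that repeat a pose let the fingers close. It gives the time, the measured TCP pose, the force and the opening at its end, in the units of the state.
- arm.get_state(): the state, without advancing time (a new reading comes with each control period).
- camera(name): name is "scene" or "top"; returns a dict with "image" (480x640x3 uint8, red, green, blue), "camera_matrix" (3x3 intrinsics, pixels), "k1" (the pictures are not rectified: a ray, as slopes to the right and down, at radius r is drawn at 1 + k1 r^2 times it, then the intrinsics apply), "view" (4x4, takes a point from world to camera coordinates). Camera axes: x right, y up, looking along -z (the intrinsics and any distortion apply to the point x, -y, -z); pixel columns grow to the right and rows downward; lengths in m; the calibration is good to about 2 mm. A picture is of the moment at which its call begins. There is no depth.
- arm.finish_job(): hands the job in, once; it reports no verdict.
The state is a dict: "t": time; "joints": joint angles; "qvel": joint speeds; "joint_efforts": joint torques, N m; "tool_pos": TCP position; "ee_rot": TCP orientation; "ft_force": force on the tool from outside, world axes, zero at the start; "wrist_torque": the same for the moment, N m; "gripper_width": finger opening in m.
Only numpy, scipy, OpenCV 4.12 (cv2) and the standard library are available. Lean on these libraries where they do the work, as an engineer would, in place of code of your own. Each camera call takes 0.05 s, during which the arm holds its last target. There are 200 camera calls.

TASK

I want to measure the gap under this bicycle kickstand, which is locked up: take the pin punch from its wooden block, push the recessed release button all the way in with it until it clicks and stays in, and put the punch back upright in its block, fully down. Then, while the frame still leans on its rest, swing the kickstand down past its centre until it snaps fully down, and after that take hold of the top tube, pull the frame upright and finish holding it there plumb, without letting go. Leave the jar, the tape measure and the pencil alone.

Things in the scene. Friction and masses are not known exactly. Their poses are not given: they have to be found in the camera images.
- punch_grip (a point): centre of the ribbed square grip of the pin punch: a dark steel tool, 115 mm long, that stands upright (z up, towards the grip's end) with its thin shank in the block. The grip is 14 mm square (faces along the punch's own x and y) and 66 mm long (33 mm to either side of this point); below it a square collar 22 mm wide, 4 mm thick (33 to 37 mm below this point), that rests on the block's top; below that a 6 mm shank, 45 mm long. 60 g
- punch_tip (a point): tip of the punch's shank (4.4 mm across), on its axis 82 mm below punch_grip
- punch: the pin punch; origin at its tip, z along it towards the grip
- punch_block_hole0 (a point): centre of the hole's mouth on top of the fixed light-wood block (50 mm cube, its top 50 mm above the cabinet top). The hole is upright, square, 8.5 mm wide, widened at the mouth by 2 mm all round, 47 mm deep; with the punch home its tip is 45 mm below the mouth
- button_top (a point): centre of the steel end face (13.6 mm across) of the release button. While the frame is on its rest the button looks straight up out of an upright collar with a 16 mm bore, 29 mm across outside, on top of the stand's mount on the robot's side of the frame; the rim of the collar is 6 mm above the face while the button is out
- release (a joint): travel of the release button, m: 0 out (stand locked), 0.008 fully in, straight down while the frame is on its rest. Its spring needs about 5 N at first, goes over centre at 0.004, then snaps in and stays in by itself
- button_cap: the end of the button (13.6 mm across, 5 mm long); origin at button_top
- stand_hinge (a point): centre of the kickstand's hinge, at the middle of its leg's thickness; the hinge axis is the frame's x
- stand_leg (a point): point on the axis of the kickstand's round steel leg (14 mm thick), 90 mm from the hinge; the leg ends in a rubber foot 141 mm from the hinge. Folded, the leg lies level and points along the frame's -y (to the robot's right), nothing below it; it turns down about the hinge to point along the frame's -z. It can be pushed down from above
- stand (a joint): kickstand angle, rad: 0 folded up, 1.65 fully down. While the button is out it is locked near 0. An over-centre spring holds it folded (about 0.4 Nm, 4.5 N at stand_leg) up to 0.82, beyond that it snaps on down by itself to 1.65 and stays
- top_tube: the aluminium top tube stub of the frame: a level round tube 25 mm across, 120 mm long, black cap at its left end; origin at its middle, y along the tube (to the robot's left), z up and x away from the robot when the frame is upright; these are the frame's axes. Upright, its axis is 265 mm above the cabinet top; to its right it joins the seat tube (28 mm across, 55 mm from the tube's middle), whose end is 15 mm above the tube's axis
- frame_pivot (a point): point on the tilting axis of the frame (along the frame's y, 30 mm above the cabinet top), straight below the middle of the top tube when upright; the tube's axis is 235 mm from it
- frame (a joint): lean of the frame, rad: 0 upright (plumb), 0.30 leaning away from the robot on its rubber-tipped rest, where it starts; negative leans to the robot, down to -0.30. The sprockets on the far side make it fall back to the rest when let go, even from upright: about 1.5 N at the top tube holds it upright, about 5 N starts it from the rest
- nail_jar: bystander: jar with a black lid, 62 mm across, 80 mm tall; origin under its centre
- tape_measure: bystander: tape measure, 71x86x66 mm; origin under its centre
- pencil: bystander: flat red carpenter pencil lying at the right edge, 160 mm long; origin under its centre
Things that resemble listed ones, but are neither listed nor needed, are in the scene too. What is shaped like the punch but pink or yellow is not meant. Of the things shaped like the part that bears punch_block_hole0, the wooden one is meant.

How it is judged (in metres and radians):
On the way, in this order (a step that is already met when the one before it is completed fails the run):
1. the punch has pushed the release button in (value of joint release above 0.0065 m and contact force between punch and button_cap above 0.3 N), for 0.05 s.
2. the kickstand is fully down while the frame still leans on its rest (value of joint stand above 1.5 rad and value of joint frame above 0.2 rad), for 0.2 s.
3. the frame is held upright by its top tube (value of joint frame between -0.06 and 0.06 rad and contact force between the fingers and top_tube above 1 N), for 0.2 s.
At the end, for the whole second after the job is handed in: Fingers grip the top tube (over 1 N), frame still within 0.06 rad of upright, kickstand down (over 1.5 rad), button in (over 6.5 mm), punch let go in its block: tip within 6 mm of the hole's axis and under 10 mm above the cabinet top (5 mm when home) (all of step 3 and velocity of joint frame between -0.1 and 0.1 rad/s and value of joint stand above 1.5 rad and value of joint release above 0.0065 m and horizontal distance between punch_tip and punch_block_hole0 below 0.006 m and height (world z) of punch_tip below 0.01 m and contact force between the fingers and punch below 0.1 N); the arm keeps its last pose, push and grip.
It fails at once if the fingers press the button themselves (contact force between the fingers and button_cap above 0.5 N).
It fails at once if the jar, tape measure or pencil is moved more than 30 mm (distance of any of nail_jar, tape_measure, pencil from where it was at the start of the episode above 0.03 m).
It fails at once if the frame is thrown over towards the robot (value of joint frame below -0.2 rad).
It also fails if it takes over 66 s, if anything falls off the work surface, if the arm or the gripper's body presses on something with over 40 N, if the wrist force passes 120 N, or if a joint passes its speed limit or range.

## Working session

There is one attempt and no reset: what is moved stays moved. The work goes in short steps, Python scripts to look and compute and a shell command to move; the robot and the scene stay as the last step left them, time stands still between calls to the robot, and variables do not carry over. Pictures are saved under pics/ and viewed, about 8 in all and at most 12, crops included, and the job is handed in when it is done.

```bash
ls; mkdir -p pics
cat > h.py <<'E'
import numpy as np, cv2, json
from cell import arm, camera
def snap(n,save=None,crop=None,scale=1):
    c=camera(n); im=c["image"][:,:,::-1].copy()
    if crop: 
        x0,y0,x1,y1=crop; im=im[y0:y1,x0:x1]
    if scale!=1: im=cv2.resize(im,None,fx=scale,fy=scale,interpolation=cv2.INTER_CUBIC)
    if save: cv2.imwrite(f"pics/{save}.png",im)
    return c
def ray(c,u,v):
    K=np.array(c["camera_matrix"]); V=np.array(c["view"])
    xy=np.array([(u-K[0,2])/K[0,0],(v-K[1,2])/K[1,1]]); p=xy.copy()
    for _ in range(30): p=xy/(1+c["k1"]*(p@p))
    R=V[:3,:3]; o=-R.T@V[:3,3]; d=R.T@np.array([p[0],-p[1],-1]); return o,d/np.linalg.norm(d)
def onz(c,u,v,z):
    o,d=ray(c,u,v); return o+d*(z-o[2])/d[2]
def proj(c,P):
    K=np.array(c["camera_matrix"]); V=np.array(c["view"]); q=V[:3,:3]@np.array(P)+V[:3,3]
    p=np.array([q[0],-q[1]])/-q[2]; p=p*(1+c["k1"]*(p@p)); return K[0,0]*p[0]+K[0,2],K[1,1]*p[1]+K[1,2]
def tri(c1,p1,c2,p2):
    o1,d1=ray(c1,*p1);o2,d2=ray(c2,*p2)
    t=np.linalg.lstsq(np.stack([d1,-d2],1),o2-o1,rcond=None)[0]
    a=o1+t[0]*d1;b=o2+t[1]*d2; return (a+b)/2,np.linalg.norm(a-b)
def st():
    s=arm.get_state(); np.set_printoptions(precision=4,suppress=True)
    print(s["t"],"tcp",np.array(s["tool_pos"]),"w",s["gripper_width"],"F",np.array(s["ft_force"]));print(np.array(s["ee_rot"]));return s
def to(P):
    "shift of TCP to P in tool mm"
    s=arm.get_state(); return np.round(np.array(s["ee_rot"]).T@(np.array(P)-np.array(s["tool_pos"]))*1000,1)
E
python3 - <<'E'
from h import *
c=snap("scene","s0"); d=snap("top","t0"); st()
for k in (c,d): print(k["camera_matrix"],k["k1"],np.linalg.inv(np.array(k["view"])))
E
```

```text
pics
0.1 tcp [ 0.1715 -0.496   0.2308] w 0.08511662132099794 F [-0.9679 -0.0626 -0.7658]
[[ 0.9451  0.3267 -0.0001]
 [ 0.3267 -0.9451  0.0012]
 [ 0.0003 -0.0012 -1.    ]]
[[469.9284   0.     319.9933]
 [  0.     469.9284 232.6316]
 [  0.       0.       1.    ]] -0.11066385168968497 [[-0.5175  0.5068 -0.6895 -0.1045]
 [-0.8557 -0.304   0.4188  0.3944]
 [ 0.0027  0.8067  0.591   0.674 ]
 [ 0.      0.      0.      1.    ]]
[[490.0894   0.     320.8133]
 [  0.     490.0894 235.1081]
 [  0.       0.       1.    ]] -0.03335251862137204 [[ 0.03    0.9926 -0.1177  0.3707]
 [-0.9995  0.0293 -0.0071  0.0293]
 [-0.0036  0.1179  0.993   1.2106]
 [ 0.      0.      0.      1.    ]]
```

View pics/s0.png

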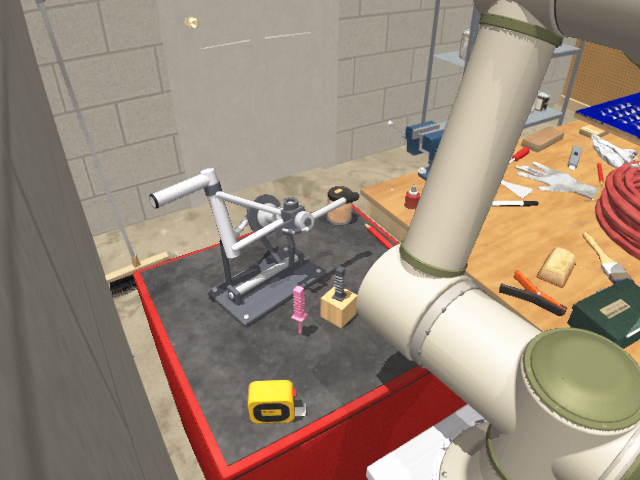

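View pics/t0.png

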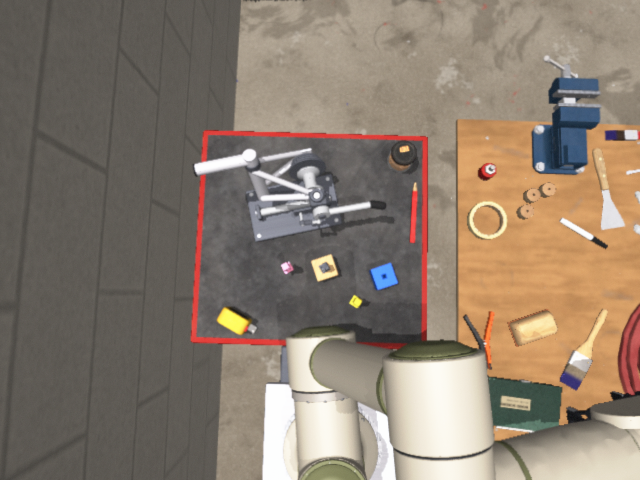

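The scene view shows the wooden block with the dark punch near (340,300), the button collar near (293,210) and the top tube near (180,193). The top view has the punch at (325,267), the button near (317,195), the leg running right to (380,205) and the tube at (225,163). I'll take closer crops.

Run:
```python
from h import *
snap("scene","s1",(140,160,400,340),3); snap("top","t1",(185,140,425,300),3.3)
```

```text
(no output)
```

View pics/s1.png

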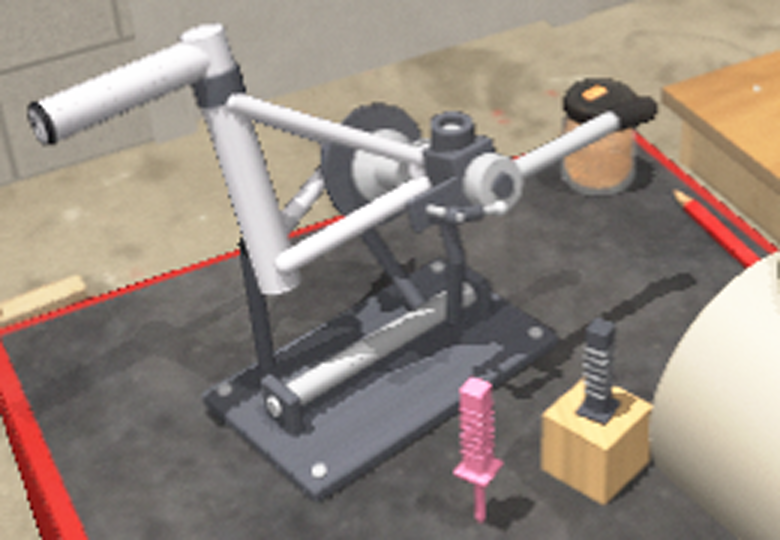

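View pics/t1.png

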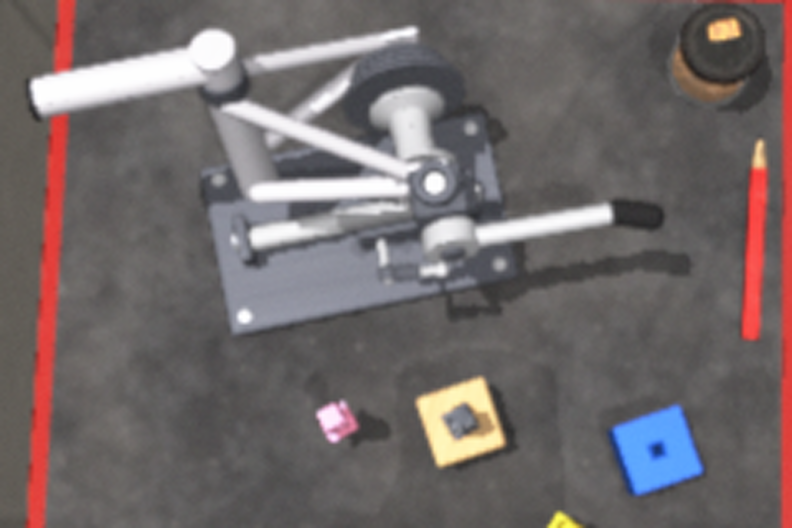

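In the crops (original pixels), the punch grip top is at scene (340,269) and top (325,266). The collar rim is at scene (291,201) and top (316.5,195.5). The tube cap is at scene (153,201) and top (196,170), the seat tube top at (209,171) and (249,154), and the foot tip at (358,197) and (385,205).

Run:
```python
from h import *
c=camera("scene"); d=camera("top")
S=lambda x,y:(140+x/3,160+y/3)
T=lambda x,y:(185+x/3.3,140+y/3.3)
def p(n,s,t):
    P,e=tri(c,S(*s),d,T(*t)); print(n,P.round(4),"err",round(e,4)); return P
p("griptop",(601,325),(460,415))
p("rim",(452,121),(434,183))
p("capC",(40,123),(36,98)); p("seattop",(206,33),(212,48))
p("foot tip",(652,108),(660,215)); p("leg white end",(614,121),(612,213))
p("hinge face",(506,186),(450,252))
print("block corners z=.05",[onz(d,*T(*q),.05)[:2].round(4) for q in [(417,398),(485,376),(508,442),(440,467)]])
print("griptop z=.12",onz(d,*T(460,415),.12),onz(c,*S(601,325),.12))
im=d["image"]; hsv=cv2.cvtColor(im,cv2.COLOR_RGB2HSV)
m=((hsv[...,0]>12)&(hsv[...,0]<25)&(hsv[...,1]>80)&(hsv[...,2]>120)).astype(np.uint8)
m[:250]=0;m[290:]=0;m[:,:305]=0;m[:,345:]=0
cn,_=cv2.findContours(m,0,2); k=max(cn,key=cv2.contourArea); r=cv2.minAreaRect(k); print(r)
b=cv2.boxPoints(r); print(np.array([onz(d,*q,.05)[:2] for q in b]).round(4))
m2=((im.max(2)<110)).astype(np.uint8); m3=np.zeros_like(m);cv2.fillPoly(m3,[k],1); m2&=m3
cn,_=cv2.findContours(m2,0,2); k2=max(cn,key=cv2.contourArea); print("dark",cv2.minAreaRect(k2))
```

```text
griptop [0.4312 0.0265 0.1185] err 0.0015
rim [0.5752 0.0479 0.193 ] err 0.0007
capC [0.6091 0.291  0.253 ] err 0.0007
seattop [0.6387 0.1812 0.2653] err 0.0036
foot tip [ 0.5643 -0.1012  0.1611] err 0.0014
leg white end [ 0.5647 -0.0698  0.1605] err 0.0017
hinge face [0.5344 0.0346 0.1624] err 0.0052
block corners z=.05 [array([0.4468, 0.0581]), array([0.4641, 0.0098]), array([ 0.4172, -0.008 ]), array([0.3979, 0.0401])]
griptop z=.12 [0.43158163 0.0270552  0.12      ] [0.42936254 0.02682934 0.12      ]
((324.1499938964844, 267.45001220703125), (22.452171325683594, 22.135942459106445), 71.56504821777344)
[[ 0.4474  0.0612]
 [ 0.4655  0.0119]
 [ 0.4156 -0.0063]
 [ 0.3976  0.0428]]
dark ((327.0, 269.5), (1.0, 4.0), 90.0)
```

Run:
```python
from h import *
st(); print(to([0.431,0.0268,0.18]))
R=arm.get_state()["ee_rot"]; print(np.degrees(np.arctan2(R[1][0],R[0][0])))
```

```text
0.3 tcp [ 0.1715 -0.4961  0.2311] w 0.08558002806516096 F [-0.1702  0.5742  0.448 ]
[[ 0.9451  0.3267 -0.    ]
 [ 0.3267 -0.9451  0.0005]
 [ 0.0001 -0.0004 -1.    ]]
[ 416.1 -409.4   51.4]
19.06794127435669
```

```bash
python3 -m pendant '[{"tx":416,"ty":-409,"tz":0,"twist":-1,"gripper":50},{"tx":416,"ty":-409,"tz":0,"twist":-1,"gripper":50},{"tx":416,"ty":-409,"tz":0,"twist":-1,"gripper":50},{"tx":416,"ty":-409,"tz":0,"twist":-1,"gripper":50},{"tx":416,"ty":-409,"tz":0,"twist":-1,"gripper":50},{"tx":416,"ty":-409,"tz":0,"twist":-1,"gripper":50},{"tx":416,"ty":-409,"tz":0,"twist":-1,"gripper":50},{"tx":416,"ty":-409,"tz":0,"twist":-1,"gripper":50}]' 40
python3 -c "
from h import *
st(); print(to([0.431,0.0268,0.18]))"
```

```text
t: 1.1
tool_pos: [0.3499, -0.1361, 0.2316]
ee_rot: [[0.939, 0.343, 0.001], [0.343, -0.939, -0.0], [0.001, 0.0, -1.0]]
ft_force: [0.7, -0.8, 0.5]
gripper_width: 0.0428
1.1 tcp [ 0.3499 -0.1361  0.2316] w 0.04276154142014077 F [ 0.7095 -0.8199  0.4569]
[[ 0.9395  0.3427  0.0007]
 [ 0.3427 -0.9395 -0.0002]
 [ 0.0006  0.0004 -1.    ]]
[ 132.  -125.2   51.6]
```

```bash
python3 -m pendant '[{"tx":132,"ty":-125,"tz":0,"twist":0,"gripper":50},{"tx":132,"ty":-125,"tz":0,"twist":0,"gripper":50},{"tx":132,"ty":-125,"tz":0,"twist":0,"gripper":50},{"tx":132,"ty":-125,"tz":0,"twist":0,"gripper":50},{"tx":132,"ty":-125,"tz":52,"twist":0,"gripper":50},{"tx":132,"ty":-125,"tz":52,"twist":0,"gripper":50},{"tx":132,"ty":-125,"tz":52,"twist":0,"gripper":50}]'
python3 -c "
from h import *
st(); print(to([0.431,0.0268,0.068]));snap('scene','s2',(240,140,440,340),3);snap('top','t2',(280,220,380,300),6)"
```

```text
t: 1.8
tool_pos: [0.4308, 0.0263, 0.18]
ee_rot: [[0.94, 0.342, -0.001], [0.342, -0.94, 0.0], [-0.001, -0.001, -1.0]]
ft_force: [1.1, 0.3, 1.0]
gripper_width: 0.0428
1.8 tcp [0.4308 0.0263 0.18  ] w 0.04275984263444281 F [1.1425 0.2806 1.0372]
[[ 0.9396  0.3423 -0.001 ]
 [ 0.3423 -0.9396  0.0002]
 [-0.0009 -0.0005 -1.    ]]
[  0.5  -0.3 112. ]
```

View pics/s2.png

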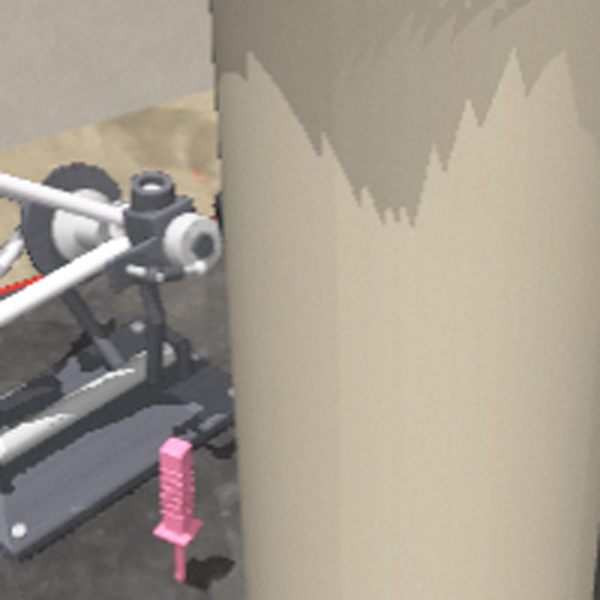

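The arm hides the punch from the scene camera. The two-view position was consistent, so I'll go straight down and grip, watching the force and width.

```bash
python3 -m pendant '[{"tx":0,"ty":0,"tz":40,"twist":0,"gripper":50},{"tx":0,"ty":0,"tz":80,"twist":0,"gripper":50},{"tx":0,"ty":0,"tz":112,"twist":0,"gripper":50},{"tx":0,"ty":0,"tz":112,"twist":0,"gripper":50},{"tx":0,"ty":0,"tz":112,"twist":0,"gripper":0},{"tx":0,"ty":0,"tz":112,"twist":0,"gripper":0},{"tx":0,"ty":0,"tz":112,"twist":0,"gripper":0},{"tx":0,"ty":0,"tz":112,"twist":0,"gripper":0}]' 60
```

```text
t: 2.7
tool_pos: [0.4335, 0.0256, 0.0715]
ee_rot: [[0.94, 0.341, 0.007], [0.341, -0.94, -0.001], [0.006, 0.004, -1.0]]
ft_force: [-0.6, 1.6, 8.4]
gripper_width: 0.0131
```

```bash
python3 -m pendant '[{"tx":0,"ty":0,"tz":0,"twist":0,"gripper":0},{"tx":0,"ty":0,"tz":0,"twist":0,"gripper":0},{"tx":0,"ty":0,"tz":0,"twist":0,"gripper":0}]' 60; python3 -c "
from h import *
st()"
```

```text
t: 3.0
tool_pos: [0.4336, 0.0258, 0.0721]
ee_rot: [[0.94, 0.341, 0.008], [0.341, -0.94, -0.001], [0.007, 0.004, -1.0]]
ft_force: [-1.4, 2.8, 0.5]
gripper_width: 0.0131
3.0 tcp [0.4336 0.0258 0.0721] w 0.01313235854555988 F [-1.4459  2.762   0.5257]
[[ 0.9399  0.3414  0.0081]
 [ 0.3414 -0.9399 -0.0011]
 [ 0.0072  0.0038 -1.    ]]
```

```bash
python3 -m pendant '[{"tx":0,"ty":0,"tz":-20,"twist":0,"gripper":0},{"tx":0,"ty":0,"tz":-50,"twist":0,"gripper":0},{"tx":0,"ty":0,"tz":-90,"twist":0,"gripper":0},{"tx":0,"ty":0,"tz":-130,"twist":0,"gripper":0},{"tx":0,"ty":0,"tz":-175,"twist":0,"gripper":0},{"tx":0,"ty":0,"tz":-220,"twist":0,"gripper":0},{"tx":0,"ty":0,"tz":-220,"twist":0,"gripper":0}]' 60; python3 -c "
from h import *
st();print(to([0.5752,0.0479,0.292]))"
```

```text
t: 3.7
tool_pos: [0.4337, 0.0254, 0.2976]
ee_rot: [[0.94, 0.341, 0.019], [0.341, -0.94, -0.004], [0.016, 0.01, -1.0]]
ft_force: [0.4, -0.5, -1.8]
gripper_width: 0.013
3.7 tcp [0.4337 0.0254 0.2976] w 0.012951241879840094 F [ 0.4346 -0.5349 -1.8262]
[[ 0.9398  0.3413  0.0189]
 [ 0.3414 -0.9399 -0.0041]
 [ 0.0163  0.0103 -0.9998]]
[140.6  27.1   8.2]
```

```bash
python3 -m pendant '[{"tx":45,"ty":9,"tz":0,"twist":0,"gripper":0},{"tx":90,"ty":18,"tz":0,"twist":0,"gripper":0},{"tx":130,"ty":26,"tz":2,"twist":0,"gripper":0},{"tx":140,"ty":27,"tz":2,"twist":0,"gripper":0},{"tx":140,"ty":27,"tz":2,"twist":0,"gripper":0},{"tx":140,"ty":27,"tz":2,"twist":0,"gripper":0}]' 60; python3 -c "
from h import *
s=st();c=snap('scene','s3',(230,160,350,260),6);d=snap('top','t3',(260,140,400,260),5)
R=np.array(s['ee_rot']);tip=np.array(s['tool_pos'])+R[:,2]*.067
print(tip,[(proj(k,tip),proj(k,[.5752,.0479,.193])) for k in (c,d)])"
```

```text
t: 4.3
tool_pos: [0.5741, 0.0476, 0.2977]
ee_rot: [[0.94, 0.341, 0.018], [0.341, -0.94, -0.004], [0.016, 0.01, -1.0]]
ft_force: [-0.8, -0.6, -0.7]
gripper_width: 0.0133
4.3 tcp [0.5741 0.0476 0.2977] w 0.01334221612551357 F [-0.8355 -0.621  -0.718 ]
[[ 0.9398  0.3413  0.0182]
 [ 0.3414 -0.9399 -0.0044]
 [ 0.0156  0.0103 -0.9998]]
[0.5753 0.0473 0.2307] [((np.float64(290.03395706780753), np.float64(183.10215850339304)), (np.float64(290.4502925806633), np.float64(200.31195408157333))), ((np.float64(316.6991647298222), np.float64(191.82862985817997)), (np.float64(316.63332500008386), np.float64(195.52559719052067)))]
```

View pics/s3.png

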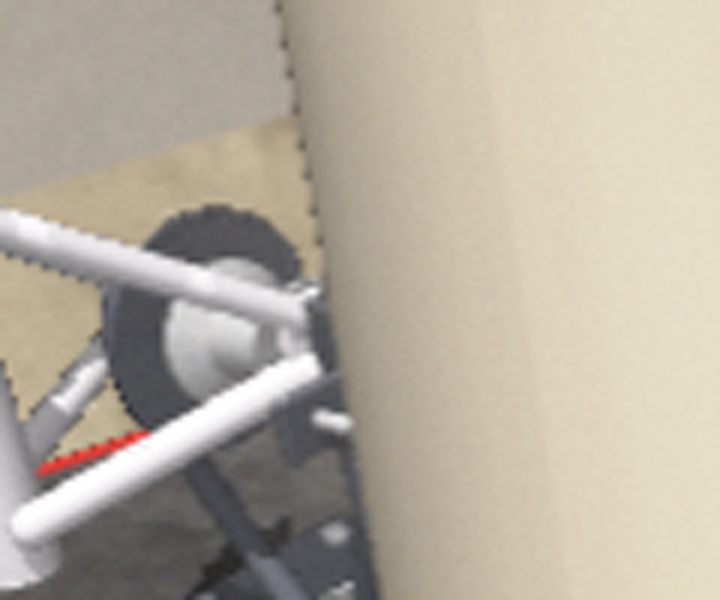

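```bash
python3 -m pendant '[{"tx":2,"ty":1,"tz":0,"twist":0,"gripper":0},{"tx":2,"ty":1,"tz":15,"twist":0,"gripper":0},{"tx":2,"ty":1,"tz":28,"twist":0,"gripper":0},{"tx":1.5,"ty":1,"tz":34,"twist":0,"gripper":0},{"tx":1.5,"ty":1,"tz":38,"twist":0,"gripper":0},{"tx":1.5,"ty":1,"tz":40,"twist":0,"gripper":0},{"tx":1.5,"ty":1,"tz":40,"twist":0,"gripper":0}]' 80; python3 -c "
from h import *
s=st();R=np.array(s['ee_rot']);print(np.array(s['tool_pos'])+R[:,2]*.067)"
```

```text
t: 5.1
tool_pos: [0.5764, 0.047, 0.2588]
ee_rot: [[0.94, 0.341, 0.02], [0.341, -0.94, -0.004], [0.017, 0.011, -1.0]]
ft_force: [-0.1, 0.4, -0.5]
gripper_width: 0.013
5.1 tcp [0.5764 0.047  0.2588] w 0.01301424780106316 F [-0.0823  0.4006 -0.4959]
[[ 0.9399  0.341   0.0197]
 [ 0.3412 -0.94   -0.0044]
 [ 0.017   0.0109 -0.9998]]
[0.5777 0.0467 0.1918]
```

```bash
python3 -m pendant '[{"tx":0,"ty":0,"tz":2,"twist":0,"gripper":0},{"tx":0,"ty":0,"tz":4,"twist":0,"gripper":0},{"tx":0,"ty":0,"tz":6,"twist":0,"gripper":0},{"tx":0,"ty":0,"tz":7,"twist":0,"gripper":0},{"tx":0,"ty":0,"tz":7,"twist":0,"gripper":0}]' 80; python3 -m pendant '[{"tx":0,"ty":0,"tz":1,"twist":0,"gripper":0},{"tx":0,"ty":0,"tz":2,"twist":0,"gripper":0},{"tx":0,"ty":0,"tz":3,"twist":0,"gripper":0},{"tx":0,"ty":0,"tz":3,"twist":0,"gripper":0}]' 80
```

```text
t: 5.6
tool_pos: [0.5766, 0.0469, 0.2519]
ee_rot: [[0.94, 0.341, 0.02], [0.341, -0.94, -0.004], [0.017, 0.011, -1.0]]
ft_force: [-0.3, -0.2, 2.2]
gripper_width: 0.0127
t: 6.0
tool_pos: [0.5766, 0.0469, 0.2485]
ee_rot: [[0.94, 0.341, 0.019], [0.341, -0.94, -0.004], [0.017, 0.011, -1.0]]
ft_force: [-0.4, -0.3, -0.9]
gripper_width: 0.0131
```

```bash
python3 -m pendant '[{"tx":0,"ty":0,"tz":1,"twist":0,"gripper":0},{"tx":0,"ty":0,"tz":2,"twist":0,"gripper":0},{"tx":0,"ty":0,"tz":3,"twist":0,"gripper":0},{"tx":0,"ty":0,"tz":3,"twist":0,"gripper":0}]' 80; python3 -m pendant '[{"tx":0,"ty":0,"tz":1,"twist":0,"gripper":0},{"tx":0,"ty":0,"tz":2,"twist":0,"gripper":0},{"tx":0,"ty":0,"tz":2,"twist":0,"gripper":0}]' 80
```

```text
t: 6.4
tool_pos: [0.5766, 0.0469, 0.2457]
ee_rot: [[0.94, 0.341, 0.02], [0.341, -0.94, -0.004], [0.017, 0.011, -1.0]]
ft_force: [-1.1, -0.2, 1.2]
gripper_width: 0.013
t: 6.7
tool_pos: [0.5769, 0.0469, 0.2453]
ee_rot: [[0.94, 0.341, 0.022], [0.341, -0.94, -0.005], [0.019, 0.012, -1.0]]
ft_force: [-2.3, 0.2, 10.7]
gripper_width: 0.0126
```

```bash
python3 -m pendant '[{"tx":0,"ty":0,"tz":2,"twist":0,"gripper":0},{"tx":0,"ty":0,"tz":2,"twist":0,"gripper":0},{"tx":0,"ty":0,"tz":2,"twist":0,"gripper":0}]' 80; python3 -m pendant '[{"tx":0,"ty":0,"tz":-10,"twist":0,"gripper":0},{"tx":0,"ty":0,"tz":-30,"twist":0,"gripper":0},{"tx":0,"ty":0,"tz":-55,"twist":0,"gripper":0},{"tx":0,"ty":0,"tz":-55,"twist":0,"gripper":0}]'; python3 -c "
from h import *
st();print(to([0.4336,0.0258,0.298]))"
```

```text
t: 7.0
tool_pos: [0.5769, 0.047, 0.2453]
ee_rot: [[0.94, 0.341, 0.024], [0.341, -0.94, -0.005], [0.021, 0.013, -1.0]]
ft_force: [-4.1, -0.5, 11.9]
gripper_width: 0.0131
t: 7.4
tool_pos: [0.5766, 0.0472, 0.3038]
ee_rot: [[0.94, 0.341, 0.03], [0.341, -0.94, -0.006], [0.026, 0.016, -1.0]]
ft_force: [-0.4, 0.4, -1.2]
gripper_width: 0.013
7.4 tcp [0.5766 0.0472 0.3038] w 0.013036204152116888 F [-0.3922  0.3644 -1.1522]
[[ 0.9395  0.3411  0.0299]
 [ 0.3415 -0.9399 -0.0058]
 [ 0.0261  0.0156 -0.9995]]
[-141.8  -28.8    1.6]
```

```bash
python3 -m pendant '[{"tx":-45,"ty":-9,"tz":1,"twist":0,"gripper":0},{"tx":-90,"ty":-18,"tz":1,"twist":0,"gripper":0},{"tx":-135,"ty":-28,"tz":1,"twist":0,"gripper":0},{"tx":-143,"ty":-29,"tz":1,"twist":0,"gripper":0},{"tx":-143,"ty":-29,"tz":1,"twist":0,"gripper":0},{"tx":-143,"ty":-29,"tz":1,"twist":0,"gripper":0}]'; python3 -c "
from h import *
st();print(to([0.4321,0.0261,0.13]),to([0.4321,0.0261,0.11]))
snap('scene','s4',(260,200,440,340),4)"
```

```text
t: 8.0
tool_pos: [0.4332, 0.0255, 0.2985]
ee_rot: [[0.94, 0.341, 0.03], [0.341, -0.94, -0.006], [0.027, 0.016, -1.0]]
ft_force: [-0.3, 0.8, -1.1]
gripper_width: 0.0131
8.0 tcp [0.4332 0.0255 0.2985] w 0.013130455689839178 F [-0.273   0.8127 -1.1039]
[[ 0.9396  0.3409  0.0304]
 [ 0.3413 -0.94   -0.0058]
 [ 0.0266  0.0158 -0.9995]]
[ -5.4  -3.6 168.4] [ -5.9  -3.9 188.4]
```

```bash
python3 -m pendant '[{"tx":-1,"ty":-1,"tz":40,"twist":0,"gripper":0},{"tx":-3,"ty":-2,"tz":80,"twist":0,"gripper":0},{"tx":-4,"ty":-3,"tz":120,"twist":0,"gripper":0},{"tx":-5,"ty":-3.5,"tz":155,"twist":0,"gripper":0},{"tx":-5.4,"ty":-3.6,"tz":168,"twist":0,"gripper":0},{"tx":-5.4,"ty":-3.6,"tz":168,"twist":0,"gripper":0}]'; python3 -c "
from h import *
s=st();R=np.array(s['ee_rot']);tip=np.array(s['tool_pos'])+R[:,2]*.067;print('tip',tip)
print(to([0.4341-R[0,2]*.067,0.0257-R[1,2]*.067,0.1]),to([0.4335-R[0,2]*.05,0.0257-R[1,2]*.05,0.075]))"
```

```text
t: 8.65
tool_pos: [0.4319, 0.0264, 0.1282]
ee_rot: [[0.94, 0.341, 0.025], [0.342, -0.94, -0.005], [0.022, 0.013, -1.0]]
ft_force: [-0.1, -0.1, 0.8]
gripper_width: 0.0133
8.65 tcp [0.4319 0.0264 0.1282] w 0.01327729458589413 F [-0.0713 -0.0935  0.8386]
[[ 0.9396  0.3414  0.0254]
 [ 0.3416 -0.9398 -0.0047]
 [ 0.0223  0.0131 -0.9997]]
tip [0.4336 0.026  0.0612]
[-0.2  0.1 28.2] [-1.  -0.2 53.1]
```

```bash
python3 -m pendant '[{"tx":0.3,"ty":0,"tz":8,"twist":0,"gripper":0},{"tx":0,"ty":0,"tz":15,"twist":0,"gripper":0},{"tx":-0.2,"ty":0,"tz":22,"twist":0,"gripper":0},{"tx":-0.2,"ty":0,"tz":28,"twist":0,"gripper":0},{"tx":-0.2,"ty":0,"tz":28,"twist":0,"gripper":0}]'; python3 -c "
from h import *
s=st();R=np.array(s['ee_rot'])
print(to([0.4338-R[0,2]*.05,0.0257-R[1,2]*.05,0.075]))"
```

```text
t: 9.15
tool_pos: [0.4321, 0.0262, 0.0996]
ee_rot: [[0.94, 0.341, 0.024], [0.342, -0.94, -0.005], [0.021, 0.013, -1.0]]
ft_force: [-0.2, -0.1, -0.3]
gripper_width: 0.0131
9.15 tcp [0.4321 0.0262 0.0996] w 0.013102390723612538 F [-0.1965 -0.148  -0.3065]
[[ 0.9396  0.3414  0.0244]
 [ 0.3416 -0.9398 -0.0045]
 [ 0.0214  0.0126 -0.9997]]
[-0.2  0.1 24.6]
```

```bash
python3 -m pendant '[{"tx":0,"ty":0,"tz":8,"twist":0,"gripper":0},{"tx":0,"ty":0,"tz":16,"twist":0,"gripper":0},{"tx":-0.2,"ty":0,"tz":23,"twist":0,"gripper":0},{"tx":-0.2,"ty":0,"tz":26,"twist":0,"gripper":0},{"tx":-0.2,"ty":0,"tz":27,"twist":0,"gripper":0},{"tx":-0.2,"ty":0,"tz":27,"twist":0,"gripper":0}]'
```

```text
t: 9.75
tool_pos: [0.4326, 0.026, 0.0725]
ee_rot: [[0.94, 0.341, 0.024], [0.342, -0.94, -0.004], [0.021, 0.012, -1.0]]
ft_force: [0.1, 1.1, -1.3]
gripper_width: 0.0131
```

```bash
python3 -m pendant '[{"tx":0,"ty":0,"tz":0,"twist":0,"gripper":50},{"tx":0,"ty":0,"tz":0,"twist":0,"gripper":50},{"tx":0,"ty":0,"tz":0,"twist":0,"gripper":50},{"tx":0,"ty":0,"tz":0,"twist":0,"gripper":50},{"tx":0,"ty":0,"tz":-40,"twist":0,"gripper":50},{"tx":-1,"ty":0,"tz":-85,"twist":0,"gripper":50},{"tx":-1,"ty":0,"tz":-130,"twist":0,"gripper":50},{"tx":-1,"ty":0,"tz":-170,"twist":0,"gripper":50}]'; python3 -c "
from h import *
s=st();h=np.array([.530,.0356,.16]); n=np.array([.242,-.970,0])
P=h+n*.105+[0,0,.04]; print(P,to(P))"
```

```text
t: 10.55
tool_pos: [0.4273, 0.0265, 0.2448]
ee_rot: [[0.94, 0.341, 0.026], [0.342, -0.94, -0.005], [0.022, 0.013, -1.0]]
ft_force: [0.1, 0.0, 0.3]
gripper_width: 0.0429
10.55 tcp [0.4273 0.0265 0.2448] w 0.04290294093971905 F [0.1152 0.0452 0.3389]
[[ 0.9396  0.3414  0.0256]
 [ 0.3416 -0.9398 -0.0047]
 [ 0.0225  0.0132 -0.9997]]
[ 0.5554 -0.0663  0.2   ] [ 87.7 130.3  48.5]
```

```bash
python3 -m pendant '[{"tx":0,"ty":45,"tz":0,"twist":2,"gripper":0},{"tx":30,"ty":85,"tz":0,"twist":4,"gripper":0},{"tx":70,"ty":120,"tz":0,"twist":6,"gripper":0},{"tx":86,"ty":139,"tz":10,"twist":6,"gripper":0},{"tx":87,"ty":140,"tz":30,"twist":6,"gripper":0},{"tx":87,"ty":140,"tz":30,"twist":6,"gripper":0},{"tx":87,"ty":140,"tz":30,"twist":6,"gripper":0}]'; python3 -c "
from h import *
s=st();h=np.array([.530,.0356,.16]); n=np.array([.242,-.970,0])
P=h+n*.115+[0,0,.01]; print(P,to(P)); d=snap('top','t4',(185,110,425,290),3.3);snap('scene','s5',(140,140,440,365),2.6)"
```

```text
t: 11.25
tool_pos: [0.5573, -0.0753, 0.219]
ee_rot: [[0.97, 0.241, 0.025], [0.242, -0.97, -0.005], [0.023, 0.011, -1.0]]
ft_force: [-0.0, 0.3, 0.8]
gripper_width: 0.0002
11.25 tcp [ 0.5573 -0.0753  0.219 ] w 0.00020775761811985127 F [-0.0082  0.3416  0.754 ]
[[ 0.9701  0.2414  0.0253]
 [ 0.2416 -0.9704 -0.0046]
 [ 0.0235  0.0106 -0.9997]]
[ 0.5578 -0.0759  0.17  ] [-0.8  0.2 49. ]
```

View pics/t4.png

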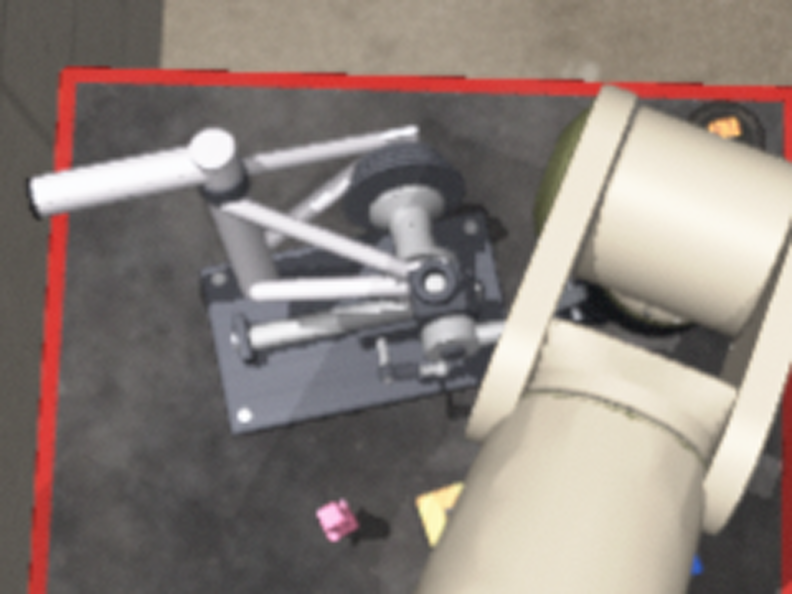

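```bash
python3 -m pendant '[{"tx":-1,"ty":0,"tz":30,"twist":0,"gripper":0},{"tx":-2,"ty":0,"tz":45,"twist":0,"gripper":0},{"tx":-4,"ty":-1,"tz":58,"twist":0,"gripper":0},{"tx":-7,"ty":-2,"tz":70,"twist":0,"gripper":0},{"tx":-7,"ty":-2,"tz":70,"twist":0,"gripper":0}]'
```

```text
t: 11.85
tool_pos: [0.5518, -0.0754, 0.1502]
ee_rot: [[0.97, 0.242, 0.027], [0.242, -0.97, -0.006], [0.025, 0.012, -1.0]]
ft_force: [-2.6, -0.8, 3.8]
gripper_width: -0.0002
```

```bash
python3 -m pendant '[{"tx":-3,"ty":-2,"tz":10,"twist":0,"gripper":0},{"tx":-7,"ty":-5,"tz":22,"twist":0,"gripper":0},{"tx":-11,"ty":-10,"tz":35,"twist":0,"gripper":0},{"tx":-15,"ty":-15,"tz":46,"twist":0,"gripper":0},{"tx":-19,"ty":-21,"tz":57,"twist":0,"gripper":0},{"tx":-22,"ty":-27,"tz":66,"twist":0,"gripper":0},{"tx":-23,"ty":-30,"tz":70,"twist":0,"gripper":0},{"tx":-23,"ty":-30,"tz":70,"twist":0,"gripper":0}]'
```

```text
t: 12.65
tool_pos: [0.524, -0.0519, 0.0793]
ee_rot: [[0.97, 0.242, 0.027], [0.242, -0.97, -0.006], [0.025, 0.012, -1.0]]
ft_force: [-0.2, -0.4, 0.9]
gripper_width: 0.0001
```

```bash
python3 -m pendant '[{"tx":0,"ty":30,"tz":0,"twist":0,"gripper":0},{"tx":0,"ty":40,"tz":-30,"twist":0,"gripper":0},{"tx":0,"ty":40,"tz":-75,"twist":0,"gripper":0},{"tx":0,"ty":40,"tz":-120,"twist":0,"gripper":0},{"tx":0,"ty":40,"tz":-165,"twist":0,"gripper":60},{"tx":0,"ty":40,"tz":-210,"twist":0,"gripper":60},{"tx":0,"ty":40,"tz":-260,"twist":0,"gripper":60},{"tx":0,"ty":40,"tz":-260,"twist":0,"gripper":60}]'; python3 -c "
from h import *
s=st();print(s['joints']);d=snap('top','t5');snap('scene','s6',(140,140,440,365),2.6)"
```

```text
t: 13.45
tool_pos: [0.528, -0.0898, 0.3472]
ee_rot: [[0.969, 0.242, 0.039], [0.243, -0.97, -0.011], [0.036, 0.02, -0.999]]
ft_force: [-0.1, 0.4, -1.1]
gripper_width: 0.0509
13.45 tcp [ 0.528  -0.0898  0.3472] w 0.05088782181989974 F [-0.134   0.3506 -1.1389]
[[ 0.9694  0.2421  0.0393]
 [ 0.2427 -0.97   -0.0107]
 [ 0.0356  0.0199 -0.9992]]
[-22.3336  14.9828  72.712    0.2888  89.9858  53.6373]
```

View pics/s6.png

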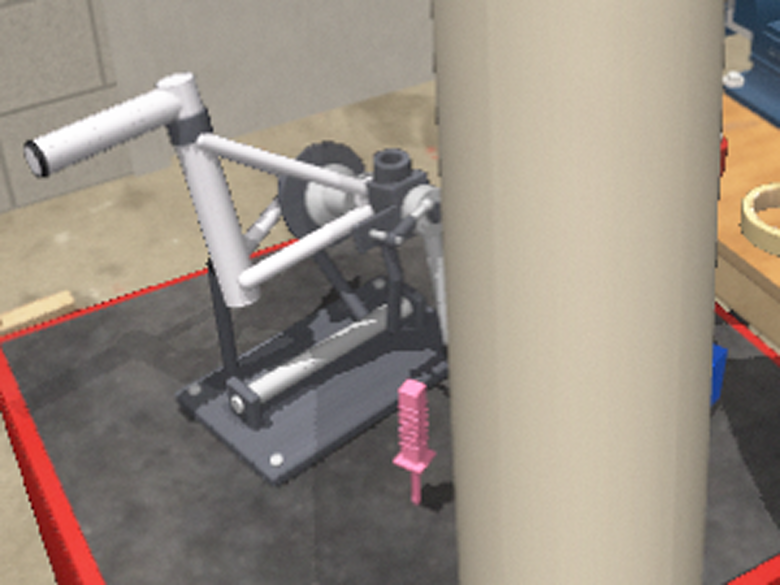

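```bash
python3 -c "
from h import *
print(to([0.621,0.2425,0.335]))"
python3 -m pendant '[{"tx":10,"ty":-40,"tz":0,"twist":-8,"gripper":80},{"tx":20,"ty":-80,"tz":0,"twist":-16,"gripper":80},{"tx":40,"ty":-120,"tz":0,"twist":-24,"gripper":80},{"tx":60,"ty":-160,"tz":0,"twist":-32,"gripper":80},{"tx":80,"ty":-200,"tz":0,"twist":-40,"gripper":80},{"tx":100,"ty":-240,"tz":0,"twist":-48,"gripper":80},{"tx":120,"ty":-270,"tz":0,"twist":-56,"gripper":80},{"tx":140,"ty":-290,"tz":0,"twist":-64,"gripper":80}]' 60
python3 -c "
from h import *
st();print(to([0.621,0.2425,0.335]))"
```

```text
[ 171.6 -299.3    6.3]
t: 14.35
tool_pos: [0.5922, 0.2283, 0.3391]
ee_rot: [[0.2, 0.979, 0.027], [0.98, -0.2, -0.007], [-0.001, 0.028, -1.0]]
ft_force: [-0.4, -0.4, 1.0]
gripper_width: 0.0678
14.35 tcp [0.5922 0.2283 0.3391] w 0.06779317368657725 F [-0.4098 -0.384   1.0338]
[[ 0.2001  0.9794  0.027 ]
 [ 0.9798 -0.2    -0.0068]
 [-0.0013  0.0279 -0.9996]]
[19.7 25.2  4.8]
```

```bash
python3 -m pendant '[{"tx":10,"ty":12,"tz":0,"twist":-8,"gripper":80},{"tx":20,"ty":25,"tz":2,"twist":-16,"gripper":80},{"tx":20,"ty":25,"tz":4,"twist":-24,"gripper":80},{"tx":20,"ty":25,"tz":4,"twist":-25.5,"gripper":80},{"tx":20,"ty":25,"tz":4,"twist":-25.5,"gripper":80}]' 60
python3 -c "
from h import *
st();print(to([0.621,0.2425,0.232]));snap('scene','s7',(120,120,320,270),3.6);snap('top','t7',(160,120,340,255),4)"
```

```text
t: 14.85
tool_pos: [0.6206, 0.2427, 0.3349]
ee_rot: [[-0.239, 0.971, 0.025], [0.971, 0.239, -0.007], [-0.013, 0.023, -1.0]]
ft_force: [-0.1, 0.3, 0.3]
gripper_width: 0.0684
14.85 tcp [0.6206 0.2427 0.3349] w 0.06837029976696099 F [-0.0868  0.3324  0.2681]
[[-0.2386  0.9708  0.0255]
 [ 0.971   0.2389 -0.0072]
 [-0.013   0.023  -0.9996]]
[  1.   -2.1 102.9]
```

View pics/s7.png

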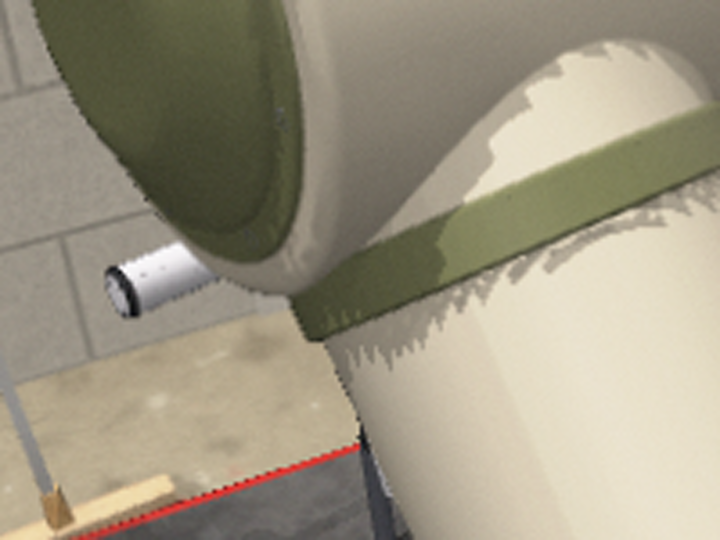

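The arm hides the tube's middle, but the cap is still where I measured it, so the frame is still on its rest. I'll descend and watch the force.

```bash
python3 -m pendant '[{"tx":0,"ty":-1,"tz":35,"twist":0,"gripper":80},{"tx":0,"ty":-2,"tz":60,"twist":0,"gripper":80},{"tx":1,"ty":-2,"tz":80,"twist":0,"gripper":80},{"tx":1,"ty":-2,"tz":95,"twist":0,"gripper":80},{"tx":1,"ty":-2,"tz":103,"twist":0,"gripper":80},{"tx":1,"ty":-2,"tz":103,"twist":0,"gripper":80}]' 40
python3 -m pendant '[{"tx":0,"ty":0,"tz":0,"twist":0,"gripper":0},{"tx":0,"ty":0,"tz":0,"twist":0,"gripper":0},{"tx":0,"ty":0,"tz":0,"twist":0,"gripper":0},{"tx":0,"ty":0,"tz":0,"twist":0,"gripper":0},{"tx":0,"ty":0,"tz":0,"twist":0,"gripper":0},{"tx":0,"ty":0,"tz":0,"twist":0,"gripper":0}]' 40
python3 -c "
from h import *
st()"
```

```text
t: 15.55
tool_pos: [0.6209, 0.2423, 0.232]
ee_rot: [[-0.237, 0.971, 0.025], [0.971, 0.237, -0.007], [-0.013, 0.023, -1.0]]
ft_force: [0.5, 0.5, 0.9]
gripper_width: 0.0682
t: 16.15
tool_pos: [0.6203, 0.2422, 0.2329]
ee_rot: [[-0.237, 0.971, 0.024], [0.971, 0.237, -0.008], [-0.013, 0.022, -1.0]]
ft_force: [-3.7, -0.9, 3.8]
gripper_width: 0.0235
16.15 tcp [0.6203 0.2422 0.2329] w 0.02351173896945643 F [-3.7296 -0.9015  3.7699]
[[-0.237   0.9712  0.0244]
 [ 0.9714  0.2372 -0.0076]
 [-0.0132  0.0219 -0.9997]]
```

```bash
python3 -m pendant '[{"tx":0,"ty":-6,"tz":-2,"twist":0,"gripper":0},{"tx":0,"ty":-14,"tz":-4,"twist":0,"gripper":0},{"tx":0,"ty":-23,"tz":-6.2,"twist":0,"gripper":0},{"tx":0,"ty":-32,"tz":-8,"twist":0,"gripper":0},{"tx":0,"ty":-41,"tz":-9.5,"twist":0,"gripper":0},{"tx":0,"ty":-50,"tz":-10.8,"twist":0,"gripper":0},{"tx":0,"ty":-58,"tz":-11.5,"twist":0,"gripper":0},{"tx":0,"ty":-64,"tz":-11.9,"twist":0,"gripper":0}]' 40
python3 -c "
from h import *
st();P=np.array([.6203,.2422,.2329])+[-.0694*.97,-.0694*.242,.0105];print(P,to(P))"
```

```text
t: 16.95
tool_pos: [0.5589, 0.2275, 0.246]
ee_rot: [[-0.237, 0.971, 0.032], [0.971, 0.237, -0.006], [-0.013, 0.03, -0.999]]
ft_force: [5.2, 3.2, 7.0]
gripper_width: 0.0235
16.95 tcp [0.5589 0.2275 0.246 ] w 0.023460875466308363 F [5.1832 3.1902 6.9967]
[[-0.2368  0.971   0.032 ]
 [ 0.9715  0.2371 -0.0056]
 [-0.013   0.0298 -0.9995]]
[0.553  0.2254 0.2434] [-0.6 -6.3  2.4]
```

```bash
python3 -m pendant '[{"tx":0,"ty":-3,"tz":0,"twist":0,"gripper":0},{"tx":0,"ty":-6,"tz":0,"twist":0,"gripper":0},{"tx":0,"ty":-6,"tz":0,"twist":0,"gripper":0},{"tx":0,"ty":-6,"tz":0,"twist":0,"gripper":0}]' 40
python3 -c "
from h import *
st();P=np.array([.6203,.2422,.2329])+[-.0694*.97,-.0694*.242,.0105];print(P,to(P));c=snap('scene','s8',(120,120,420,345),2.6);d=snap('top','t8',(170,130,410,300),3.3)"
```

```text
t: 17.35
tool_pos: [0.5534, 0.2262, 0.2462]
ee_rot: [[-0.237, 0.971, 0.033], [0.971, 0.237, -0.005], [-0.013, 0.031, -0.999]]
ft_force: [3.1, 2.8, 1.8]
gripper_width: 0.0235
17.35 tcp [0.5534 0.2262 0.2462] w 0.023533579814167177 F [3.0664 2.7577 1.8012]
[[-0.2368  0.971   0.0334]
 [ 0.9715  0.2371 -0.0051]
 [-0.0129  0.0313 -0.9994]]
[0.553  0.2254 0.2434] [-0.6 -0.7  2.8]
```

View pics/s8.png

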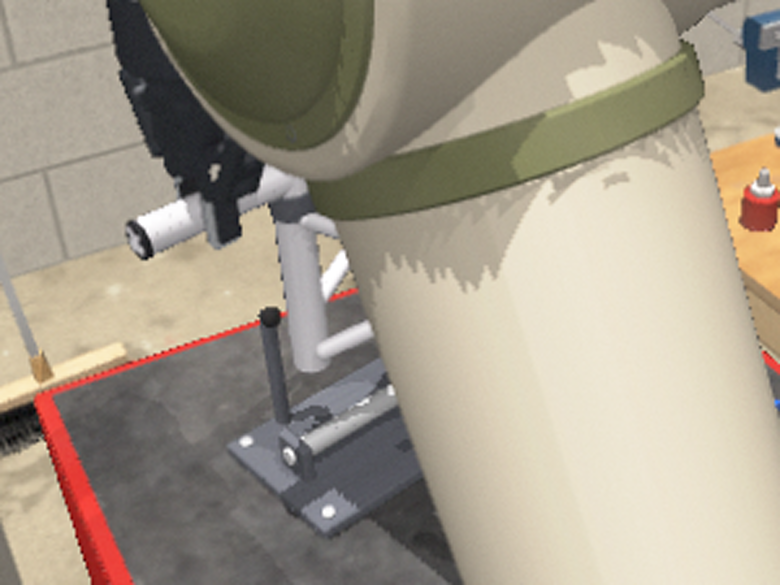

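View pics/t8.png

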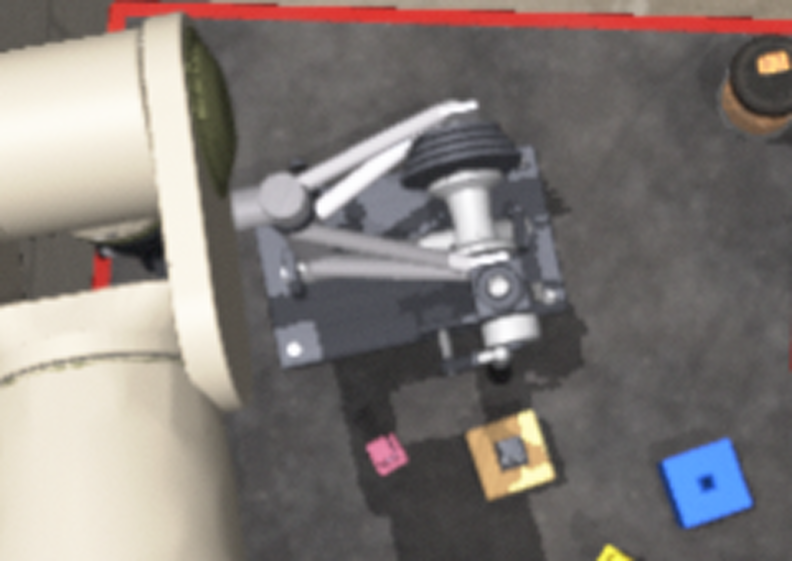

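The frame is upright in the fingers and clear of its rest, the stand is down, and the punch sits upright in its block at top-crop (511,452). As a numeric check, I'll compare the cap centre, seen at scene (174,211.5), with where it should be when plumb, and hold a moment.

```bash
python3 -m pendant '[{"tx":0,"ty":0,"tz":0,"twist":0,"gripper":0},{"tx":0,"ty":0,"tz":0,"twist":0,"gripper":0},{"tx":0,"ty":0,"tz":0,"twist":0,"gripper":0},{"tx":0,"ty":0,"tz":0,"twist":0,"gripper":0}]' 40
python3 -c "
from h import *
c=camera('scene');d=camera('top');b=np.array([.6091,.291,.253])
for a in (.1,.05,0,-.05): 
  s=.235*np.sin(a)-.0694; print(a,np.round(proj(c,b+[s*.97,s*.242,.235*(np.cos(a)-.9553)]),1))
print('cap at z.265',onz(c,173.8,211.5,.265), 'seat top z.28',onz(d,170+287/3.3,130+197/3.3,.28))
print('punch top z.12',onz(d,170+511/3.3,130+450/3.3,.12))
s=st();print(np.array(s['qvel']))"
```

```text
t: 17.85
tool_pos: [0.5535, 0.2262, 0.2462]
ee_rot: [[-0.237, 0.971, 0.033], [0.971, 0.237, -0.005], [-0.013, 0.031, -0.999]]
ft_force: [3.5, 1.5, 0.7]
gripper_width: 0.0234
0.1 [166.2 206.8]
0.05 [169.8 209.2]
0 [173.6 211.9]
-0.05 [177.5 215. ]
cap at z.265 [0.54034986 0.27401437 0.265     ] seat top z.28 [0.56585397 0.16213441 0.28      ]
punch top z.12 [0.43026438 0.0260053  0.12      ]
17.95 tcp [0.5535 0.2262 0.2462] w 0.023915599322438384 F [4.5503 1.2287 0.4526]
[[-0.2368  0.971   0.0335]
 [ 0.9715  0.2371 -0.0051]
 [-0.0129  0.0313 -0.9994]]
[ 0.0358 -0.0024  0.1002  0.0146  0.026   0.0205]
```

The frame is at about 0.00 rad and still, and the punch is home within 1–2 mm, so I'm handing in.

```bash
python3 -c "
from cell import arm
print(arm.finish_job())"
```

```text
the job is handed in; nothing more can be done
None
```

I did all the steps in order and handed the job in at about 18 s, with the gripper still holding the top tube. No verdict is reported, so this rests on my own checks.

- **Button:** I pushed it with the punch down to a firm stop, about 12 N at around 8 mm of travel. The kickstand then moved, so the lock had released.
- **Punch:** It is back in the wooden block and let go. In the top view its top end is within about 1 mm of where it started.
- **Kickstand:** I pushed it down from above against about 4 N until the force dropped away. The picture after that showed the leg down and the frame still on its rest.
- **Frame:** The cap of the top tube appeared within half a pixel of its computed plumb position, so the lean is about 0.00 rad. The arm was at rest, the grip was set to 40 N and the finger opening was 23.5 mm.
- **Jar, tape measure and pencil:** I did not knowingly touch any of them, but I did not measure whether they had moved.

Two readings were slightly off. The tool had tilted about 2° by the end, and it finished about 3 mm higher on the tube than planned. I could not see the button itself at the end, nor the kickstand's exact angle.

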